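# Put the red gouge away in the tool drawer

### The arm

A 6-joint arm with a two-finger parallel gripper is mounted at the origin on the work surface. World frame = base frame: x ahead of the robot, y to its left, z up, the work surface at z = 0. Lengths are in m, angles in rad, forces in N, time in s.
With the tool pointing down it reaches from about 0.375 to 0.825 m from the base axis. Payload 5.5 kg.
Tool frame: the origin (TCP) lies at the very end of the fingers, on their centre line; the grasp point (between the pads) lies 19 mm behind it; x points along the fingers, y is the direction in which the jaws open and shut, and the axes are right-handed (so a half turn about x gives the same grasp; the last joint's range is limited). The gripper opens to 85 mm and grips with 20 to 120 N. Pads are 22 mm wide; open, the fingers measure 114 mm over their backs; the gripper's body (76 mm by 85 mm) begins 54 mm behind the grasp point. The pads swing forward as they close: fully open they stand 13 mm farther back than shut.
Start: joints at [0, 0.314, -0.047, 1.21, 0, 1.571], TCP at [0.6, -0, 0.231] pointing down, gripper open.
Joint ranges: [-2.67, 2.67], [-0.69, 1.73], [-1.03, 1.25], [-2.08, 2.16], [-1.42, 1.45], [-3.14, 3.14]. Speed limits (rad/s): [2.39, 2.39, 3.01, 3.14, 3.14, 3.14].

### API

Orientations are given as a 3x3 rotation matrix whose columns are the frame's x, y, z axes.
In Python, from bench import robot gives the robot as it stands. The module is installed in compiled form; this text tells all that it offers. Calls block until the motion is done:
- robot.move_pose(position, orientation): joint-space move of the TCP to a pose.
- robot.move_straight(position, rate=0.15, rot=None, force_limit=None): straight line of the TCP; rot=None keeps the orientation; rate is the mean speed in m/s. With force_limit (N) it stops when the force on the tool has changed by that much, and returns True; else False.
- robot.move_joints(angles): joint-space move.
- robot.command_gripper(opening, squeeze=None): finger opening in m; squeeze is the grip in N (None keeps the last); returns when the fingers have stopped.
- robot.sleep(seconds).
- robot.solve_ik(position, orientation): joint angles nearest the present ones, or None.
- robot.get_image(name): name is "scene" or "side" or "wrist"; returns a dict with "image" (384x512x3 uint8, red, green, blue), "fx", "fy", "cx", "cy" (pixels), "k1" (the pictures are not rectified: a ray, as slopes to the right and down, at radius r is drawn at 1 + k1 r^2 times it, then the intrinsics apply), "T" (4x4, takes a point from camera to world coordinates). Camera axes: x right, y down, z forward; pixel columns grow to the right and rows downward; lengths in m; the calibration is good to about 2 mm. A picture is of the moment at which its call begins. There is no depth.
A pose or a line that the arm cannot do raises robot.PlanningError and nothing moves.
- robot.close_job(): hands the job in, once; it reports no verdict.
Trained networks look in a picture, given as the dict that the camera call returned (one of the last four; its "shot" number tells which), for a name from the list of things; names that differ only in an ending like _2 or _b are one class to them, and where a whole thing is asked for, a point or a joint stands for the part that bears it (a point fixed in the world has none). Each returns a list of dicts, best first, with "confidence" (0 to 1); they miss things now and then, are a little off and sometimes report something else, mostly with a low value. They report only what shows in the picture. A call takes as long as a camera call. They do not tell look-alikes from the thing itself.
- robot.boxes_of(picture, label): "box" ([centre column, centre row, width, height] in pixels, round what is visible of it).
Readings, each from a call of its own:
- robot.get_time_s(): time.
- robot.get_joints(): joint angles.
- robot.get_qvel(): joint speeds.
- robot.get_effort(): joint torques, N m.
- robot.get_eef_pos(): TCP position.
- robot.get_tcp_rot(): TCP orientation.
- robot.get_contact_force(): force on the tool from outside, world axes, zero at the start.
- robot.get_torque(): the same for the moment, N m.
- robot.get_finger_gap(): finger opening in m.
Only numpy, scipy, OpenCV 4.12 (cv2) and the standard library are available. Lean on these libraries where they do the work, as an engineer would, in place of code of your own. Each camera call takes 0.05 s, during which the arm holds its last target.

### The job

Pull the drawer of the low chest right open, lift the red-handled gouge out of the sloping bin, and lay it down gently (do not drop it) flat in the shaped compartment at the front of the drawer, with its handle in the wide part and its blade down in the narrow slot. Let go of it, then push the drawer fully shut. Leave the other two gouges and the mallet where they are.

Things in the scene. Friction and masses are not known exactly. Their poses are not given: they have to be found in the camera images.
- drawer (a joint): travel of the one drawer of a low dark chest (260 deep, 342 wide, 78 mm high, fixed; 'chest axes' are those of drawer_pull), m: 0 shut, 0.18 fully open (stop), along the chest's -x; stays where left, about 2 N to move. Pale front panel 342 wide, z 8 to 66 mm over the table, outer face 12 mm before the chest when shut
- drawer_pull (a point): middle of the brass pull bar on the drawer front (moves with it). Axes: x into the chest, so the drawer opens to -x; z up. Bar 76 mm along y, 14 thick in x, 22 high, its middle 45 mm over the table and 45 mm before the panel's face (38 mm clear gap); carried by two stems 64 mm apart
- drawer_pocket (a point): floor point of the drawer's front compartment for the gouge's origin (moves with the drawer; axes as the chest; 25 mm over the table; 99 mm behind the pull bar, 20 mm to -y). Walls 24 mm high, front panel 41. From here the wide part (handle) spans x -42..42, y -90..55 mm, the slot (blade) x -15..15, y 55..130: blade to chest +y, handle to -y. Covered by the chest when shut
- bin: open wooden bin, fixed, tilted on a stand; inside 228 mm along the slope x 280 wide, walls 40-44 mm over its floor. Origin on the table under its centre, z up. Floor rises 35 degrees towards its +x, passing 100 mm over the origin. Two ribs 6 mm high, at y +-44, make three lanes; gouges at y -88, 0, 88 mm, handle low, blade uphill
- red_gouge: the red-handled carving gouge, 190 mm long, 130 g. x runs from handle to blade tip: octagonal handle, 32 mm over flats, x -75 to 30 mm; brass collar to 42; flat steel blade 16 wide, 4 thick, to 115. Origin on the handle's underside, 16 mm below its axis; z points out of the bin floor. Balances near x = 10. Its lane varies
- red_gouge_grip (a point): point on the axis of the red gouge's handle, over its origin, the place to grip it (x, y, z axes of the gouge)
- red_gouge_tip (a point): tip of the red gouge's blade, on its axis, 115 mm from the grip point
- pale_gouge: pale wood-handled carving gouge in the bin: same shape and size as the red one; leave it. Origin as for the red gouge.
- dark_gouge: dark wood-handled carving gouge in the bin: same shape and size as the red one; leave it. Origin as for the red gouge.
- mallet: turned wooden carver's mallet standing on its head, 84 mm across, 212 mm high, 0.45 kg; bystander
Mind the look-alikes: they are no part of the job. Of the things that look like the red_gouge, the middle-sized one is meant.

How it is judged:
On the way, in this order (a step that is already met when the one before it is completed fails the run):
1. the drawer has been pulled open by 150 mm or more (value of joint drawer above 0.15 m), for 0.2 s.
2. the red gouge is held by the fingers, clear of the bin (distance of red_gouge from where it was at the start of the episode above 0.06 m and contact force between red_gouge and bin below 0.1 N and contact force between the fingers and red_gouge above 0.5 N), for 0.2 s.
3. the red gouge lies flat in the front compartment, handle in the wide part, blade in the slot, released (x of red_gouge_grip in the frame of drawer_pocket between -0.027 and 0.027 m and y of red_gouge_grip in the frame of drawer_pocket between -0.025 and 0.025 m and z of red_gouge_grip in the frame of drawer_pocket between 0.01 and 0.022 m and z of red_gouge_tip in the frame of drawer_pocket between 0.006 and 0.023 m and y of red_gouge_tip in the frame of drawer_pocket above 0.085 m and x of red_gouge_tip in the frame of drawer_pocket between -0.016 and 0.016 m and contact force between the fingers and red_gouge below 0.1 N and linear speed of red_gouge below 0.03 m/s), for 0.2 s.
At the end, for the whole second after the job is handed in: drawer shut to 6 mm; red gouge at rest, released, in the front compartment: grip point within 27 mm (x), 25 mm (y) of the pocket point, 10-22 mm over the floor; tip towards the chest's +y, within 16 mm in x, 6-23 mm over the floor; other gouges and mallet within 30 mm of their start (all of step 3 and value of joint drawer below 0.006 m and height (world z) of red_gouge_grip below 0.06 m); the robot touches nothing.
It fails at once if the red gouge was dropped (faster than 0.8 m/s while out of the fingers) (contact force between the fingers and red_gouge below 0.1 N and linear speed of red_gouge above 0.8 m/s).
It fails at once if one of the other two gouges was shifted by over 30 mm (distance of any of pale_gouge, dark_gouge from where it was at the start of the episode above 0.03 m).
It fails at once if the mallet was shifted by over 30 mm or knocked over (distance of mallet from where it was at the start of the episode above 0.03 m or angle between mallet's own z axis and vertical above 0.5 rad).
It also fails if it takes over 61 s, if anything falls off the work surface, if the arm or the gripper's body presses on something with over 40 N, if the wrist force passes 120 N, or if a joint passes its speed limit or range.

## Working session

There is one attempt and no reset: what is moved stays moved. The work goes in short steps, each a Python script; the robot and the scene stay as the last script left them, time stands still between calls to the robot, and variables do not carry over. Pictures are saved under pics/ and viewed, and the job is handed in when it is done.

```bash
mkdir -p pics; ls; python3 - <<'E'
from bench import robot
import cv2,numpy as np
for n in ["scene","side","wrist"]:
    p=robot.get_image(n)
    cv2.imwrite(f"pics/{n}0.png",cv2.cvtColor(p["image"],cv2.COLOR_RGB2BGR))
    print(n,p["fx"],p["fy"],p["cx"],p["cy"],p["k1"]);print(np.round(p["T"],4).tolist())
    for l in ["red_gouge","bin","drawer_pull","mallet"]:
        print(l,[(np.round(d["box"]).tolist(),round(d["confidence"],2)) for d in robot.boxes_of(p,l)])
print(robot.get_time_s(), robot.get_tcp_rot())
E
```

```text
pics
scene 387.60751965342916 387.60751965342916 258.61070958426666 185.61787575321924 -0.08869441819022827
[[-0.3162, 0.8153, -0.4851, 1.0735], [0.9487, 0.2721, -0.1611, 0.3185], [0.0007, -0.5112, -0.8595, 1.1436], [0.0, 0.0, 0.0, 1.0]]
red_gouge [([350.0, 156.0, 55.0, 53.0], 0.81), ([376.0, 214.0, 39.0, 12.0], 0.62)]
bin [([303.0, 221.0, 98.0, 111.0], 0.75), ([205.0, 264.0, 31.0, 39.0], 0.43)]
drawer_pull [([129.0, 218.0, 87.0, 54.0], 0.76), ([304.0, 193.0, 56.0, 10.0], 0.45)]
mallet [([203.0, 265.0, 27.0, 39.0], 0.97), ([306.0, 189.0, 57.0, 12.0], 0.31)]
side 451.64795897203936 451.64795897203936 263.2387877738237 192.4846710779934 -0.031331972312148855
[[-0.6842, -0.4752, 0.5532, -0.2506], [-0.7293, 0.447, -0.518, 0.8363], [-0.0011, -0.7579, -0.6524, 0.9893], [0.0, 0.0, 0.0, 1.0]]
red_gouge [([272.0, 314.0, 103.0, 28.0], 0.92), ([176.0, 296.0, 21.0, 45.0], 0.57), ([248.0, 220.0, 44.0, 11.0], 0.52), ([207.0, 194.0, 45.0, 11.0], 0.46)]
bin [([218.0, 227.0, 130.0, 112.0], 0.91)]
drawer_pull [([302.0, 138.0, 74.0, 43.0], 0.65)]
mallet [([229.0, 146.0, 22.0, 56.0], 0.56), ([246.0, 221.0, 38.0, 13.0], 0.16)]
wrist 291.4801739549439 291.4801739549439 253.42127540635713 193.12753275331463 -0.011572902185195121
[[1.0, -0.0001, -0.0, 0.5996], [-0.0001, -0.9597, -0.2812, 0.0718], [-0.0, 0.2812, -0.9597, 0.3738], [0.0, 0.0, 0.0, 1.0]]
red_gouge []
bin [([142.0, 6.0, 229.0, 10.0], 0.65)]
drawer_pull [([314.0, 288.0, 81.0, 118.0], 0.59)]
mallet [([434.0, 127.0, 156.0, 91.0], 0.65)]
0.75 [[ 3.54937263e-05  9.99999998e-01  5.82476067e-05]
 [ 2.44439486e-05  5.82467391e-05 -9.99999998e-01]
 [-9.99999999e-01  3.54951501e-05 -2.44418811e-05]]
```

View pics/scene0.png

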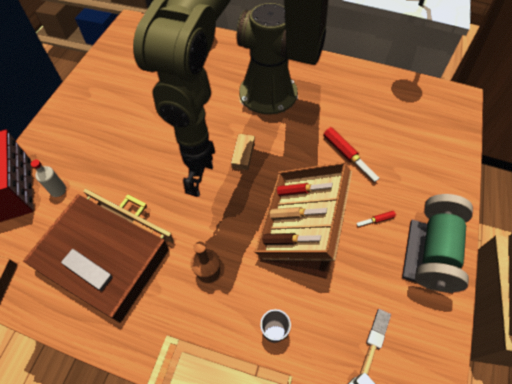

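View pics/side0.png

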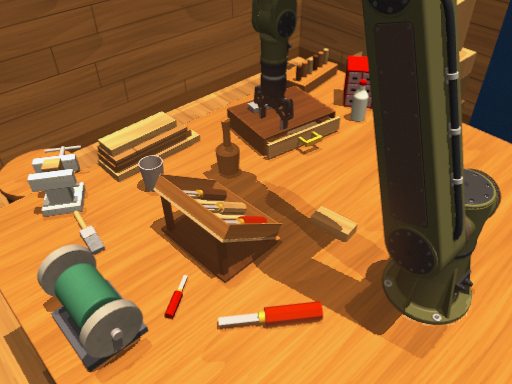

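View pics/wrist0.png

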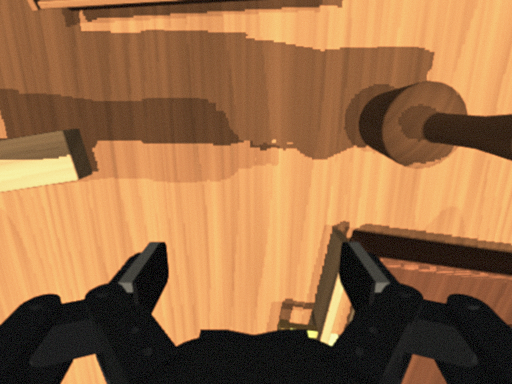

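Red look-alikes in the scene view: a large one on the table (350,156), a small one on the table (376,218), and a middle-sized one in the bin (305,188). I choose the one in the bin, because the task says middle-sized and in the bin. I'll check it in a close crop.

```bash
cat > h.py <<'E'
from bench import robot
import cv2,numpy as np,pickle
def grab(n,tag=None):
    p=robot.get_image(n)
    if tag:
        cv2.imwrite(f"pics/{tag}.png",cv2.cvtColor(p["image"],cv2.COLOR_RGB2BGR))
        pickle.dump({k:p[k] for k in p},open(f"pics/{tag}.pkl","wb"))
    return p
def load(tag): return pickle.load(open(f"pics/{tag}.pkl","rb"))
def ray(p,u,v):
    x=(u-p["cx"])/p["fx"];y=(v-p["cy"])/p["fy"]
    K=np.eye(3);o=cv2.undistortPoints(np.array([[[x,y]]],float),K,np.array([p["k1"],0,0,0,0.]))[0,0]
    T=np.array(p["T"]);d=T[:3,:3]@np.array([o[0],o[1],1.]);return T[:3,3],d/np.linalg.norm(d)
def onz(p,u,v,z):
    o,d=ray(p,u,v);return o+d*(z-o[2])/d[2]
def proj(p,X):
    T=np.array(p["T"]);c=T[:3,:3].T@(np.asarray(X,float)-T[:3,3]);x,y=c[0]/c[2],c[1]/c[2];s=1+p["k1"]*(x*x+y*y)
    return np.array([p["cx"]+p["fx"]*x*s,p["cy"]+p["fy"]*y*s])
def tri(obs):
    A=np.zeros((3,3));b=np.zeros(3)
    for p,u,v in obs:
        o,d=ray(p,u,v);M=np.eye(3)-np.outer(d,d);A+=M;b+=M@o
    X=np.linalg.solve(A,b);return X,[np.round(proj(p,X)-[u,v],1).tolist() for p,u,v in obs]
def crop(tag,x0,y0,x1,y1,s,out):
    im=cv2.imread(f"pics/{tag}.png")[y0:y1,x0:x1]
    cv2.imwrite(f"pics/{out}.png",cv2.resize(im,None,fx=s,fy=s,interpolation=cv2.INTER_CUBIC))
E
python3 - <<'E'
from h import *
for n in ["scene","side"]: grab(n,n+"1")
crop("scene1",245,150,365,275,5,"c1")
crop("scene1",70,170,190,260,6,"c2")
crop("side1",150,165,290,285,5,"c3")
crop("side1",220,80,350,165,6,"c4")
E
```

```text
(no output)
```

View pics/c1.png

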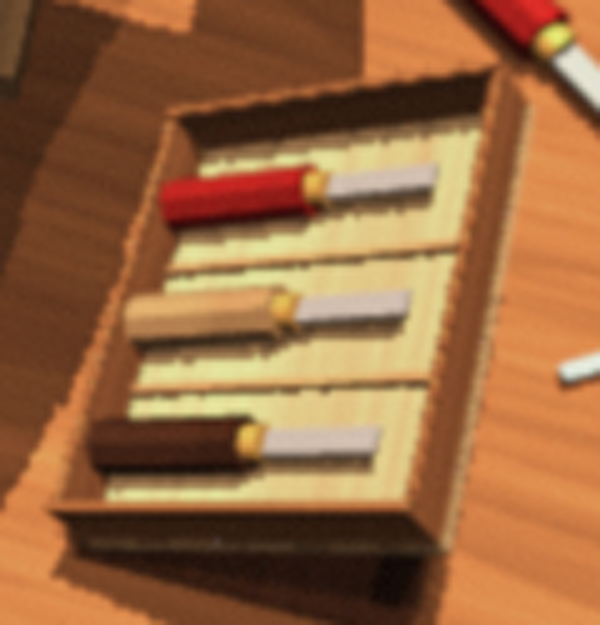

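View pics/c2.png

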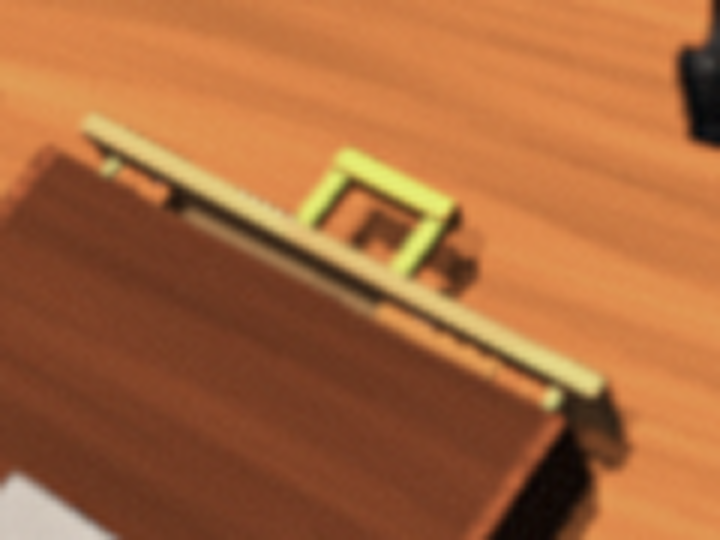

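View pics/c3.png

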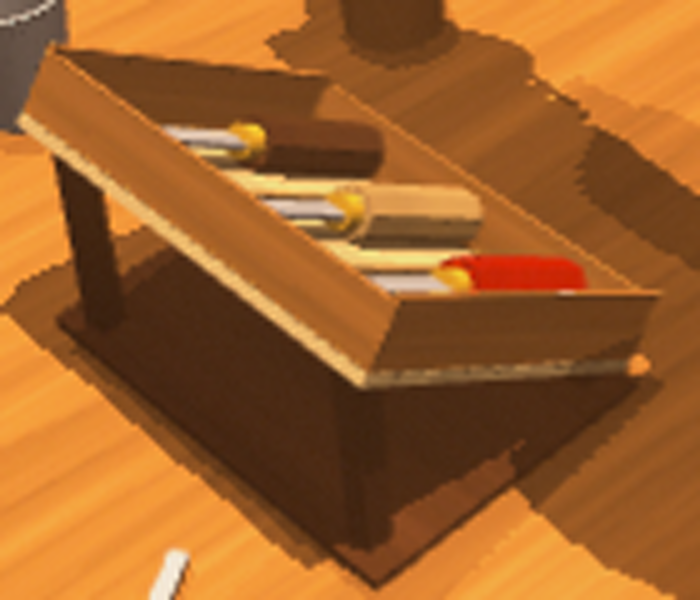

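View pics/c4.png

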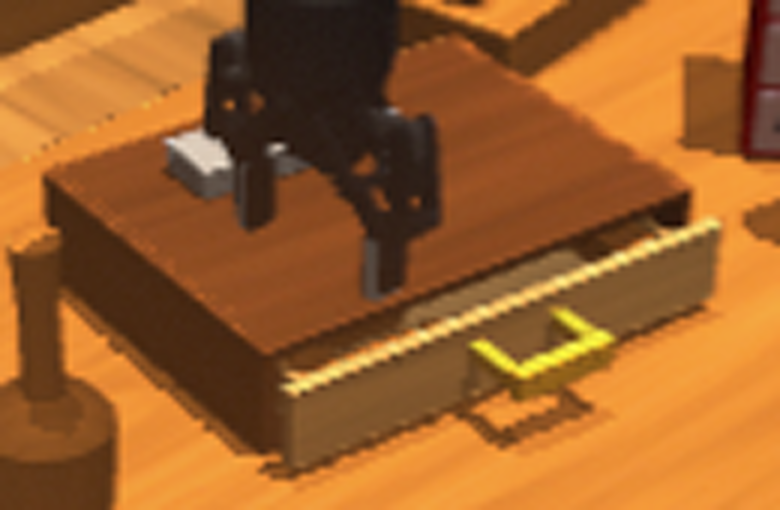

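The crop of the bin shows the red handle at c1 (240,195), with the bin's pale and dark gouges in the lanes below it. So the red gouge is in the bin lane nearest the base. The drawer is slightly ajar, and its pull bar is at scene (136,200).

```bash
python3 - <<'E'
from h import *
S=load("scene1");D=load("side1")
f2=lambda x,y:(x/6+70,y/6+170)
for n,(x,y),z in [("barLo",(345,148),.056),("barRo",(455,205),.056),("barRi",(445,217),.056),("barLi",(337,165),.056),("panL",(87,116),.066),("panR",(606,378),.066)]:
    print(n,np.round(onz(S,*f2(x,y),z),4))
f4=lambda x,y:(x/6+220,y/6+80)
print("side panel ends",onz(D,*f4(718,222),.066),onz(D,*f4(285,388),.066))
print("side bar ends",onz(D,*f4(612,337),.056),onz(D,*f4(520,372),.056))
# bin corners top
f1=lambda x,y:(x/5+245,y/5+150); f3=lambda x,y:(x/5+150,y/5+165)
# red collar, handle
print("upper near corner",tri([(S,*f1(500,68)),(D,*f3(398,293))]))
print("lower near corner",tri([(S,*f1(172,115)),(D,*f3(658,294))]))
print("upper far corner",tri([(S,*f1(410,508)),(D,*f3(55,48))]))
print("red collar",tri([(S,*f1(316,187)),(D,*f3(455,275))]))
print("pale collar",tri([(S,*f1(284,308)),(D,*f3(348,208))]))
print("dark collar",tri([(S,*f1(249,440)),(D,*f3(248,140))]))
E
```

```text
barLo [ 0.6272 -0.2789  0.056 ]
barRo [ 0.6394 -0.2056  0.056 ]
barRi [ 0.6476 -0.2074  0.056 ]
barLi [ 0.638  -0.2781  0.056 ]
panL [ 0.6594 -0.4199  0.066 ]
panR [ 0.708  -0.0825  0.066 ]
side panel ends [ 0.65695737 -0.42189398  0.066     ] [ 0.71286303 -0.08701782  0.066     ]
side bar ends [ 0.62486131 -0.28224741  0.056     ] [ 0.63789715 -0.21265813  0.056     ]
upper near corner (array([0.38844298, 0.356215  , 0.20211175]), [[-0.9, -0.8], [-1.2, 0.5]])
lower near corner (array([0.39516043, 0.16312309, 0.06534703]), [[-0.7, -0.8], [-1.1, 0.6]])
upper far corner (array([0.67222429, 0.36950479, 0.20041417]), [[-0.9, -0.7], [-1.0, 0.3]])
red collar (array([0.44862521, 0.27003361, 0.11448082]), [[-0.7, -0.7], [-1.0, 0.5]])
pale collar (array([0.534881  , 0.27459993, 0.11110119]), [[-0.3, -0.3], [-0.4, 0.2]])
dark collar (array([0.6233695 , 0.27863526, 0.11000591]), [[-0.1, -0.1], [-0.2, 0.1]])
```

```bash
cat >> h.py <<'E'
yaw=np.arctan2(-0.147,0.989)
cx_=np.array([np.cos(yaw),np.sin(yaw),0]);cy_=np.array([-np.sin(yaw),np.cos(yaw),0]);cz_=np.array([0,0,1.])
Rd=np.column_stack([-cz_,cx_,np.cross(-cz_,cx_)])
E
python3 - <<'E'
from h import *
B=np.array([0.639,-0.246,0])
print(robot.solve_ik(B+[0,0,.03],Rd),robot.solve_ik(B-.17*cx_+[0,0,.03],Rd), Rd)
robot.move_pose(B+[0,0,.15],Rd)
p=grab("wrist","w1")
print(robot.get_time_s(),proj(p,B+[0,0,.056]))
E
```

```text
[-0.3674884   0.60153208 -0.08243509  0.88682915  0.          1.35086263] [-0.4388535   0.33766798 -0.51440368  0.71872467  0.          1.27949753] [[-0.          0.98913354 -0.14701985]
 [-0.         -0.14701985 -0.98913354]
 [-1.          0.          0.        ]]
1.925 [253.63147803 197.02931192]
```

View pics/w1.png

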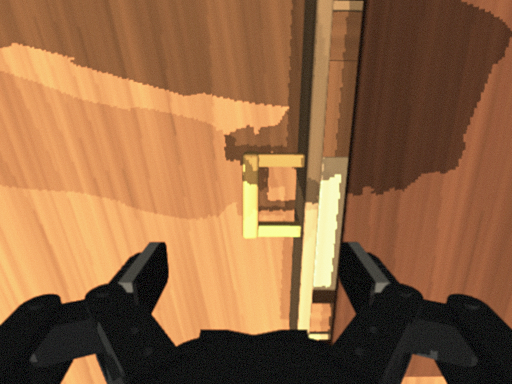

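The wrist view shows the bar at columns 243–258 and rows 154–238, within 3 px of my prediction. I'll measure its yaw, then grip and pull.

```bash
python3 - <<'E'
from h import *
p=load("w1")
hsv=cv2.cvtColor(p["image"],cv2.COLOR_RGB2HSV)
c=hsv[196,246:256];print(c[::3].tolist())
for z,pts in [(.056,[(243,157),(243,236),(258,157),(258.5,236)]),(.066,[(303,330),(316,75),(310,328),(322,75)])]:
    P=[onz(p,u,v,z) for u,v in pts]
    for q in P: print(np.round(q,4))
    for a,b in ((0,1),(2,3)):
        d=P[a]-P[b] if P[a][1]>P[b][1] else P[b]-P[a]; print("yaw",np.arctan2(-d[0],d[1]))
print(yaw)
# gap chest front vs panel
print(onz(p,347,200,.078),onz(p,358,80,.078), "chest x of panel face/chest", [float(onz(p,u,v,z)@cx_) for u,v,z in [(316,75,.066),(359,75,.078),(347,200,.078)]])
E
```

```text
[[31, 91, 253], [30, 103, 250], [29, 110, 249], [27, 121, 250]]
[ 0.6354 -0.2108  0.056 ]
[ 0.6244 -0.2804  0.056 ]
[ 0.6475 -0.2126  0.056 ]
[ 0.638  -0.2824  0.056 ]
yaw -0.1566473721051736
yaw -0.1358984932322014
[ 0.6664 -0.3797  0.066 ]
[ 0.6979 -0.1577  0.066 ]
[ 0.6731 -0.3784  0.066 ]
[ 0.7022 -0.1584  0.066 ]
yaw -0.14085787318535442
yaw -0.13125876523252322
-0.14755470286620603
[ 0.71123718 -0.25229183  0.078     ] [ 0.72386851 -0.16599587  0.078     ] chest x of panel face/chest [0.7134843573381042, 0.7407805885674491, 0.7406004567716783]
```

```bash
python3 - <<'E'
from h import *
B=np.array([0.6368,-0.2465,0])
robot.command_gripper(.05,40)
print(robot.move_straight(B+[0,0,.03],rate=.12,force_limit=10),robot.get_eef_pos())
robot.command_gripper(0.0,40); print("gap",robot.get_finger_gap(),robot.get_contact_force())
e0=robot.get_eef_pos()
r=robot.move_straight(e0-.172*cx_,rate=.07,force_limit=25)
e1=robot.get_eef_pos();print(r,e1,(e0-e1)@cx_,(e0-e1)@cy_,robot.get_contact_force(),robot.get_time_s())
E
```

```text
False [ 0.63758653 -0.24680321  0.03098469]
gap 0.01338499251235993 [-1.34961804  0.29939743  5.32284457]
True [ 0.47664067 -0.22171938  0.03080143] 0.1624921257609266 -0.001059381516354891 [ 1.4195177  -0.27944068  0.8530129 ] 6.0417
```

```bash
python3 - <<'E'
from h import *
robot.command_gripper(.06)
e=robot.get_eef_pos(); print("drift after release",e)
robot.move_straight(e+[0,0,.12],rate=.25)
e=robot.get_eef_pos()
robot.move_pose(e+.09*cx_+[0,0,.11],Rd)
grab("wrist","w2");grab("scene","s2")
crop("s2",60,100,220,240,5,"s2c")
print(robot.get_time_s())
E
```

```text
drift after release [ 0.47779538 -0.22154567  0.03111785]
7.9083
```

View pics/w2.png

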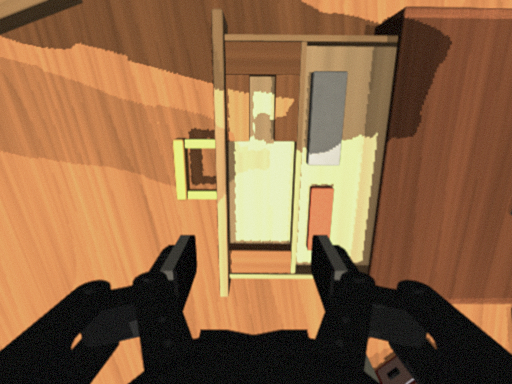

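View pics/s2c.png

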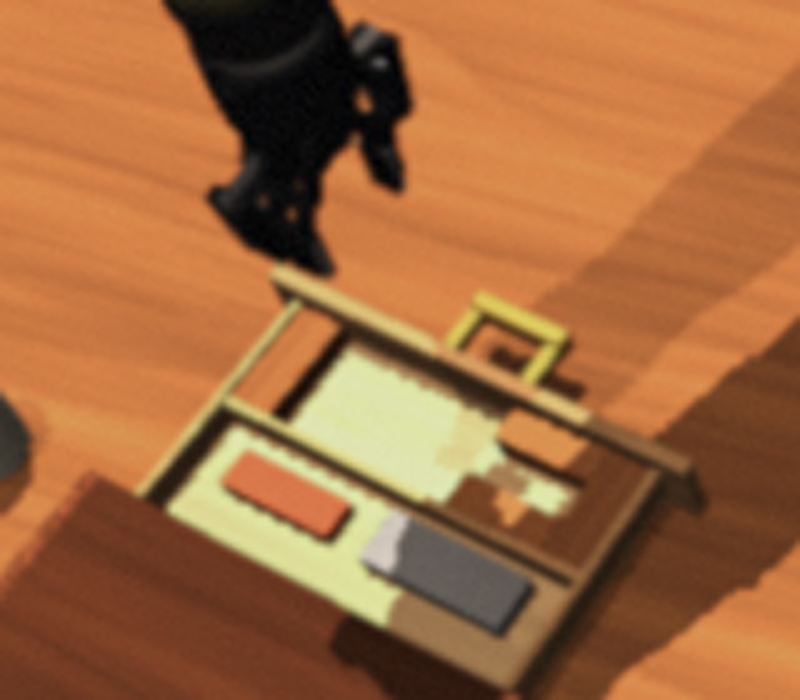

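The wrist view shows the open drawer: wide pocket at columns 234–294 and rows 141–245, slot at columns 250–274 and rows 76–140. I'll compute the pocket point two ways.

```bash
python3 - <<'E'
from h import *
crop("w2",165,60,315,285,3,"w2c")
p=load("w2")
im=cv2.resize(cv2.imread("pics/w2.png")[60:285,165:315],None,fx=3.5*0.75,fy=3.5*.75)
c=lambda X:np.array([X@cx_,X@cy_])
bar=[c(onz(p,u,v,.056)) for u,v in [(174,141),(177.5,199),(185,141),(187,199)]]
bc=np.mean(bar,0);print("bar",np.round(bar,4).tolist(),bc,"->pocket",bc+[.099,-.020])
print("bar from tcp x",np.array([.4772,-.2216,0])@cx_)
for u,v in [(250,78),(274,78),(250,138),(274,138)]: print("slot top",np.round(c(onz(p,u,v,.049)),4))
for u,v in [(229,250),(290,250)]: print("wide end top",np.round(c(onz(p,u,v,.049)),4))
for u,v in [(234,141),(294,141)]: print("wide upper floor",np.round(c(onz(p,u,v,.025)),4))
def P(l): return bc+[.099,-.020]
q=bc+[.099,-.020]
im=cv2.imread("pics/w2.png")
for dx,dy in [(-.042,-.09),(.042,-.09),(.042,.055),(.015,.055),(.015,.13),(-.015,.13),(-.015,.055),(-.042,.055),(0,0)]:
    a=q+[dx,dy]; X=a[0]*cx_+a[1]*cy_
    for z,col in((.025,(255,0,0)),(.049,(0,0,255))):
        u,v=proj(p,X+[0,0,z]); cv2.circle(im,(int(round(u)),int(round(v))),1,col,-1)
cv2.imwrite("pics/w2o.png",cv2.resize(im[50:290,150:330],None,fx=2.5,fy=2.5,interpolation=cv2.INTER_NEAREST))
E
```

```text
bar [[0.4997, -0.1142], [0.4986, -0.1857], [0.5126, -0.1142], [0.5105, -0.1856]] [ 0.50533943 -0.14991288] ->pocket [ 0.60433943 -0.16991288]
bar from tcp x 0.5045941248055835
slot top [ 0.5892 -0.0443]
slot top [ 0.6163 -0.0443]
slot top [ 0.589  -0.1114]
slot top [ 0.6176 -0.1114]
wide end top [ 0.5604 -0.2592]
wide end top [ 0.6419 -0.2591]
wide upper floor [ 0.5681 -0.1175]
wide upper floor [ 0.6449 -0.1175]
```

View pics/w2o.png

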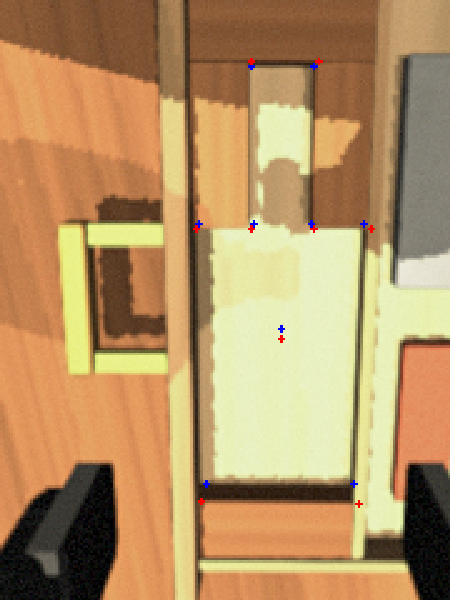

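The pocket model overlays the picture well. Now the bin: approach aligned with the bin normal and look from there.

```bash
cat >> h.py <<'E'
def binR(by):
    a=np.deg2rad(35);bx=np.array([np.cos(by),np.sin(by),0])
    gx=np.cos(a)*bx+np.sin(a)*cz_; gz=-np.sin(a)*bx+np.cos(a)*cz_; gy=np.cross(gz,gx)
    return gx,gy,gz
def toolR(gx,gy,gz): return np.column_stack([-gz,-gy,-gx])
POCK=np.array([.6035,-.170])
E
python3 - <<'E'
from h import *
by=np.arctan2(.999,-.045); gx,gy,gz=binR(by); R=toolR(gx,gy,gz)
g=np.array([.4486,.270,.1125])-.036*gx; print("grip",g)
for h in (0,.05,.1,.15,.2): print(h,robot.solve_ik(g+h*gz-.019*gz*1,R))
E
```

```text
grip [0.44992701 0.2405404  0.09185125]
0 [ 0.13418056  0.25202246 -0.67982927  0.57667325  0.60808626  1.67950696]
0.05 [ 0.07210574  0.20064528 -0.62749888  0.72368736  0.61060833  1.60386451]
0.1 [ 0.00982165  0.16172917 -0.56489447  0.86880499  0.61043173  1.52784234]
0.15 [-0.05219081  0.13498635 -0.49281523  1.01084726  0.60756356  1.4523128 ]
0.2 [-0.11346319  0.11980414 -0.41181008  1.14923904  0.60211737  1.37811502]
```

```bash
python3 - <<'E'
from h import *
S=load("scene1"); print("mallet",onz(S,205,275,0))
by=np.arctan2(.999,-.045); gx,gy,gz=binR(by); R=toolR(gx,gy,gz)
g=np.array([0.44992701,0.2405404,0.09185125])
robot.move_pose(g+.17*gz,R)
p=grab("wrist","w3"); print(robot.get_time_s())
print([(np.round(d["box"]).tolist(),round(d["confidence"],2)) for d in robot.boxes_of(p,"red_gouge")], proj(p,g),proj(p,g+.115*gx))
E
```

```text
mallet [0.77911538 0.04967783 0.        ]
9.3917
[([90.0, 109.0, 150.0, 130.0], 0.67), ([250.0, 150.0, 32.0, 178.0], 0.55)] [252.86410069 175.38491506] [252.81845644  62.03481138]
```

View pics/w3.png

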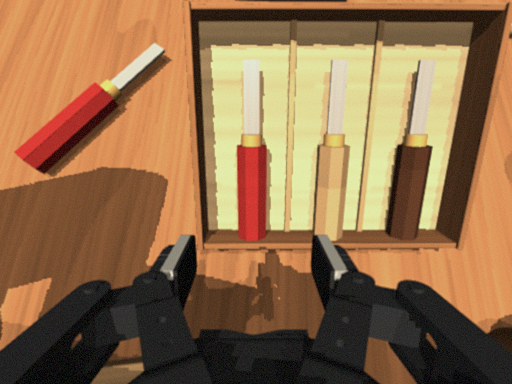

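The wrist view from along the bin normal shows the red handle centred at (252,190), tip at (251,61). It lies straight in its lane, and the big red look-alike is outside the bin at left. I'll fit the bin pose.

```bash
python3 - <<'E'
from h import *
from scipy.optimize import least_squares
p=load("w3")
t=np.tan(np.deg2rad(35))
def pt(q,s,y,h):
    gx,gy,gz=binR(q[2]); return np.array([q[0],q[1],.1])+s*gx+y*gy+h*gz
obs=[(.114,.14,0,210.5,45),(.114,-.14,0,471,46.5),(.114,.044,3,293,45),(.114,-.044,3,379,45)]
def res(q):
    r=[]
    for s,y,h,u,v in obs: r+=list(proj(p,pt(q,s,y,h/1000))-[u,v])
    for y,u,ut,uc in ((.088,252,251,251),(0,331,338,335.),(-.088,407,426.5,417)):  # gouges: tip, collar-handle joint
        for ds,h,uu,vv in ((.115,.016,ut,61),(.036,.016,uc,140)):
            r+=list(proj(p,pt(q,q[3]+ds,y,h))-[uu,vv])
    return r
o=least_squares(res,[.54,.26,1.615,-.02],x_scale=[.01,.01,.01,.01]);print(o.x,np.round(o.fun,1))
q=o.x;gx,gy,gz=binR(q[2]);g=pt(q,q[3],.088,.016);print("grip",g, "handle end s",q[3]-.075)
print("dir",np.arctan2(251-251,1))
im=cv2.imread("pics/w3.png")
for s,y,h in [(a,b,c) for a in(-.114,.114) for b in(-.14,.14) for c in (0,.042)]+[(q[3]+d,.088+e,.016) for d in (-.075,.03) for e in(-.016,.016)]+[(q[3]+.115,.088+e,.016) for e in(-.008,.008)]:
    u,v=proj(p,pt(q,s,y,h));cv2.circle(im,(int(round(u)),int(round(v))),1,(255,0,0),-1)
cv2.imwrite("pics/w3o.png",cv2.resize(im[:260,180:],None,fx=2.3,fy=2.3,interpolation=cv2.INTER_NEAREST))
S=load("scene1");D=load("side1")
for n,P in (("scene1",S),("side1",D)): print(n,proj(P,g+.036*gx),proj(P,g+.115*gx))
E
```

```text
[ 0.53262749  0.26170987  1.61999865 -0.01786492] [-15.4  -1.7   6.5  -3.   -0.   -2.6   3.9  -2.6  -3.2  -1.9  -2.5   3.
   2.6  -2.   -0.5   2.8   6.   -1.9   2.9   2.6]
grip [0.44590508 0.23359932 0.10285953] handle end s -0.09286492482955949
dir 0.0
scene1 [305.93779334 183.48534201] [328.91999684 180.6385181 ]
side1 [242.76647923 217.68784152] [224.44582437 217.56222669]
```

View pics/w3o.png

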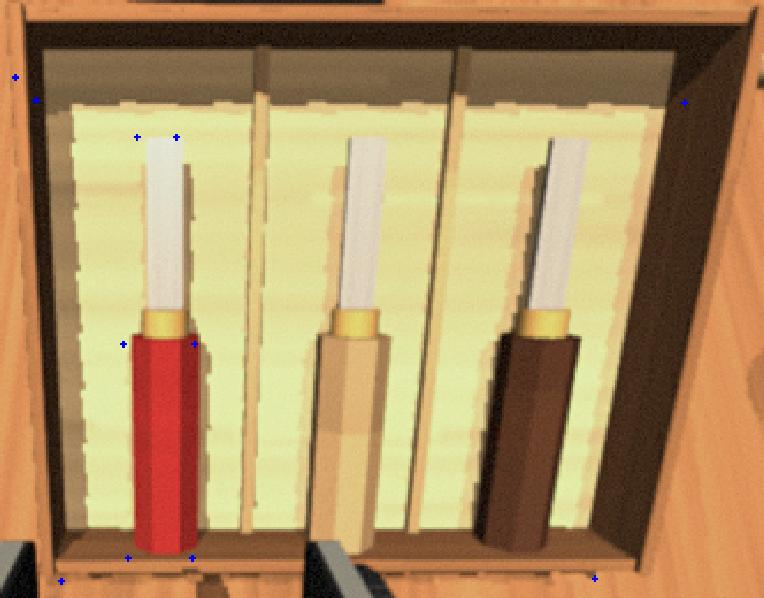

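The band at row 45 was a shadow edge. The true floor edge is at row ~21, so I refit.

```bash
cat > fit.py <<'E'
from h import *
from scipy.optimize import least_squares
def pt(q,s,y,h):
    gx,gy,gz=binR(q[2]); return np.array([q[0],q[1],.1])+s*gx+y*gy+h*gz
E
python3 - <<'E'
from fit import *
p=load("w3");S=load("scene1");D=load("side1")
f1=lambda x,y:(x/5+245,y/5+150); f3=lambda x,y:(x/5+150,y/5+165)
obs=[(.114,.14,0,198.5,21.5),(.114,-.14,0,475,22.5),(.114,.044,6,294,20),(.114,-.044,6,382.5,20)]
G=[(.088,251.5,251.5),(0,340,335.5),(-.088,427.5,418)]
def res(q):
    r=[]
    for s,y,h,u,v in obs: r+=list(proj(p,pt(q,s,y,h/1000))-[u,v])
    for y,ut,uc in G:
        for ds,h,uu,vv in ((.115,.018,ut,60),(.036,.026,uc,140)):
            r+=list(proj(p,pt(q,q[3]+ds,y,h))-[uu,vv])
    return r
o=least_squares(res,[.54,.26,1.615,-.02],x_scale=[.01]*4);print(o.x,np.round(o.fun,1))
q=o.x;gx,gy,gz=binR(q[2]);g=pt(q,q[3],.088,.016);print("grip",g, "handle end s",q[3]-.075)
im=cv2.imread("pics/w3.png")
for s,y,h in [(a,b,c) for a in(-.114,.114) for b in(-.14,.14) for c in (0,.042)]+[(q[3]+d,.088+e,.016) for d in (-.075,.03) for e in(-.016,.016)]+[(q[3]+.115,.088+e,.016) for e in(-.008,.008)]:
    u,v=proj(p,pt(q,s,y,h));cv2.circle(im,(int(round(u)),int(round(v))),1,(255,0,0),-1)
cv2.imwrite("pics/w3o.png",cv2.resize(im[:260,180:],None,fx=2.3,fy=2.3,interpolation=cv2.INTER_NEAREST))
for n,P in (("scene1",S),("side1",D)): print(n,proj(P,g+.036*gx),proj(P,g+.115*gx))
print("obs",f1(316,187),f1(433,180),f3(455,275))
E
```

```text
[ 0.53386142  0.28987604  1.61674675 -0.03923186] [ 1.2  0.  -1.7  0.1  0.9 -0.2  0.3  0.1 -0.7 -0.6 -0.5  0.5 -0.6 -0.5
 -0.   0.5 -0.3 -0.2  1.4  0.6]
grip [0.44785204 0.24456336 0.09060396] handle end s -0.11423186015077358
scene1 [308.77171527 187.02390136] [331.69061114 184.39623332]
side1 [239.4339924  222.39349154] [220.9333739  222.48498787]
obs (308.2, 187.4) (331.6, 186.0) (241.0, 220.0)
```

View pics/w3o.png

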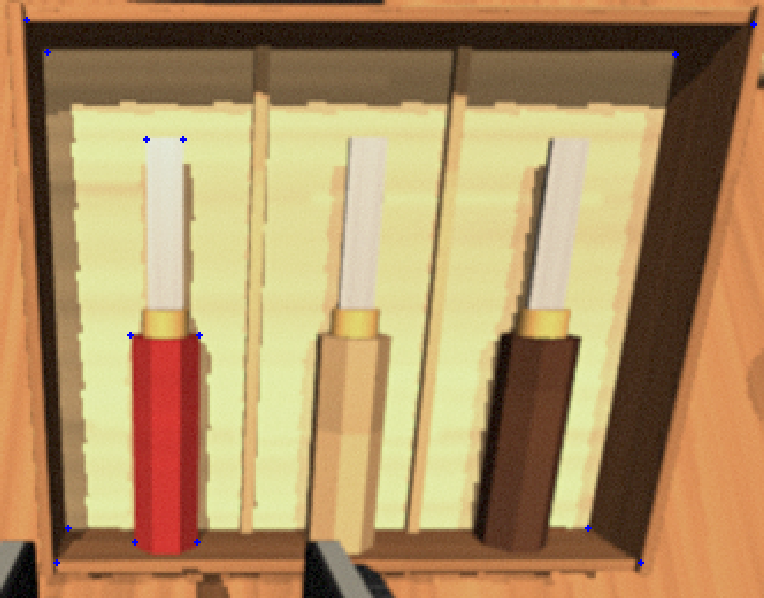

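```bash
cat >> h.py <<'E'
BY=1.61675; GRIP=np.array([0.44785,0.24456,0.0906])
gx,gy,gz=binR(BY); Rb=toolR(gx,gy,gz)
E
python3 - <<'E'
from h import *
robot.command_gripper(.052,50)
a=GRIP+.007*gx
robot.move_pose(a+.09*gz,Rb)
print(robot.move_straight(a-.011*gz,rate=.1,force_limit=8),(robot.get_eef_pos()-a)@gz,robot.get_contact_force())
robot.command_gripper(0.0,50)
print("gap",robot.get_finger_gap(),robot.get_contact_force())
grab("wrist","w4"); print(robot.get_time_s())
E
```

```text
False -0.010475584994252846 [ 0.35687896  1.05522625 -0.03114473]
gap 0.030885332370179767 [-1.1955497  -5.76513998  6.08679676]
11.6417
```

View pics/w4.png

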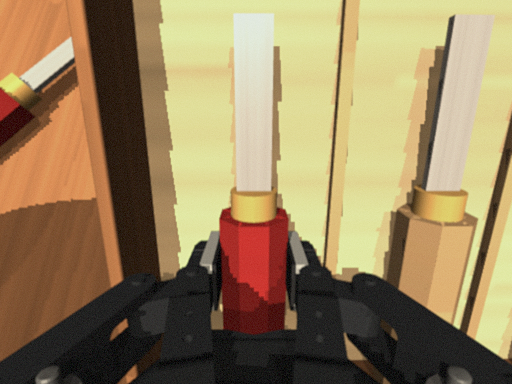

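The red handle is gripped (gap 31 mm), with the collar at (253,205) and the blade straight up the image. Now lift.

```bash
python3 - <<'E'
from h import *
e=robot.get_eef_pos()
robot.move_straight(e+.11*gz+.0*gx,rate=.12)
robot.sleep(.3)
print("gap",robot.get_finger_gap(),robot.get_contact_force())
p=grab("wrist","w5"); grab("scene","s5"); print(robot.get_time_s(),robot.get_eef_pos())
crop("s5",150,60,370,260,3,"s5c")
t=robot.get_eef_pos();R=robot.get_tcp_rot()
# expected: grip point in tool coords
g=t+R@np.array([-.0105,0,.007]); print(proj(p,g-.036*R[:,2]),proj(p,g-.115*R[:,2]))
E
```

```text
gap 0.031018142028679363 [-0.59530149  1.25223949 -1.1213595 ]
13.1167 [0.45069538 0.1934105  0.17618705]
[254.41380003 201.48559542] [254.58695549  13.93754109]
```

View pics/w5.png

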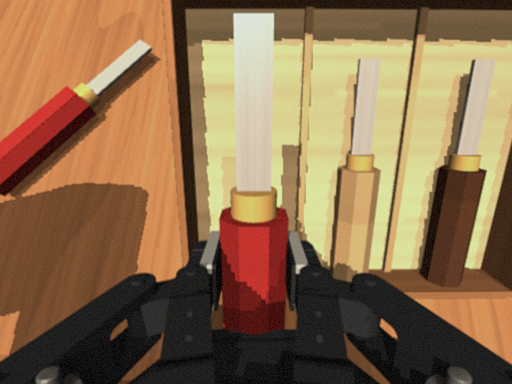

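View pics/s5c.png

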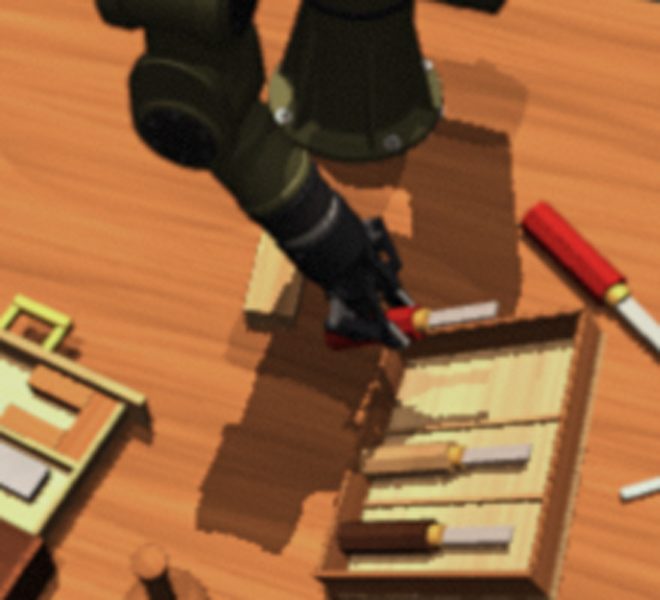

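The lift is clean, and the other two gouges are undisturbed in the bin. Next I carry it to hover over the pocket and check alignment.

```bash
python3 - <<'E'
from h import *
e=robot.get_eef_pos()
robot.move_straight(e+[0,-.06,.06],rate=.15)
P=POCK[0]*cx_+(POCK[1]+.007)*cy_
robot.move_pose(P+[0,0,.17],Rd)
robot.move_straight(P+[0,0,.09],rate=.12)
print(robot.get_eef_pos()-P,"gap",robot.get_finger_gap(),robot.get_contact_force(),robot.get_time_s())
p=grab("wrist","w6");grab("scene","s6");grab("side","d6")
crop("s6",60,100,220,240,5,"s6c")
q=POCK
im=cv2.imread("pics/w6.png")
for dx,dy in [(.042,.055),(.015,.055),(.015,.13),(-.015,.13),(-.015,.055),(-.042,.055)]:
    X=(q[0]+dx)*cx_+(q[1]+dy)*cy_
    for z,col in((.025,(255,0,0)),(.049,(0,0,255))):
        u,v=proj(p,X+[0,0,z]); cv2.circle(im,(int(round(u)),int(round(v))),2,col,-1)
cv2.imwrite("pics/w6o.png",im)
E
```

```text
[ 0.00054734 -0.00013669  0.09075813] gap 0.030630883960053798 [ 0.0142071  -0.21266564 -0.85469545] 16.125
```

View pics/w6o.png

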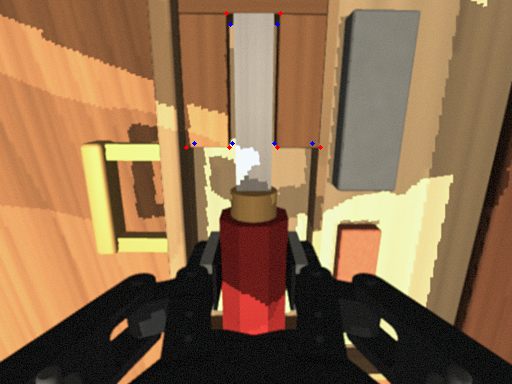

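View pics/s6c.png

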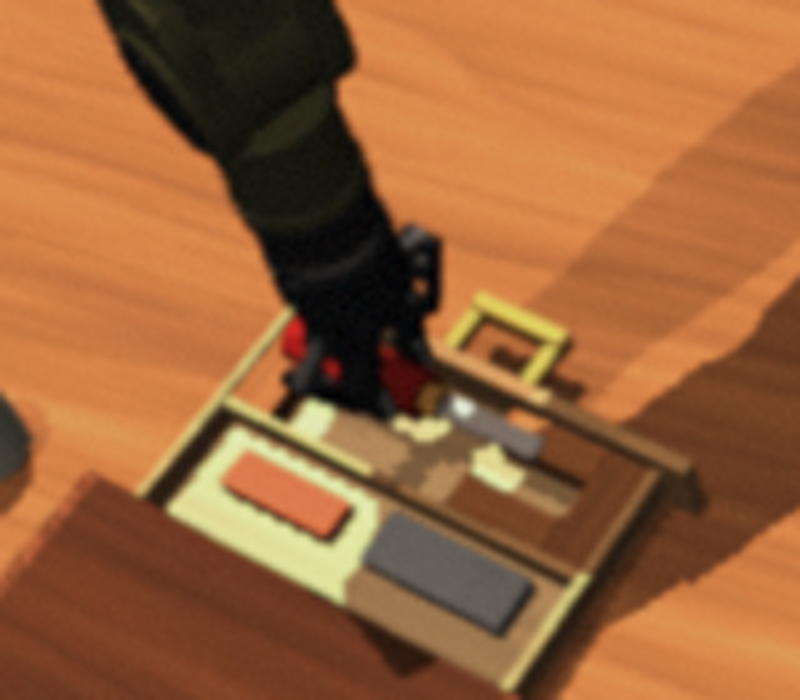

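The blade is centred over the slot (columns 233–276, slot markers 230–278). Descend gently.

```bash
python3 - <<'E'
from h import *
P=POCK[0]*cx_+(POCK[1]+.007)*cy_
robot.move_straight(P+[0,0,.045],rate=.08,force_limit=8); print(robot.get_eef_pos()-P,robot.get_contact_force())
r=robot.move_straight(P+[0,0,.0285],rate=.02,force_limit=4)
print(r,robot.get_eef_pos()-P,robot.get_contact_force(),robot.get_finger_gap(),robot.get_time_s())
grab("wrist","w7")
E
```

```text
[ 2.30148045e-05 -4.74641872e-05  4.49016172e-02] [ 0.3707353  -0.31449012 -1.23872445]
True [6.59076002e-05 6.06999605e-05 3.04692773e-02] [ 0.56755348 -0.12697805  4.34299409] 0.03091440802958027 17.675
```

View pics/w7.png

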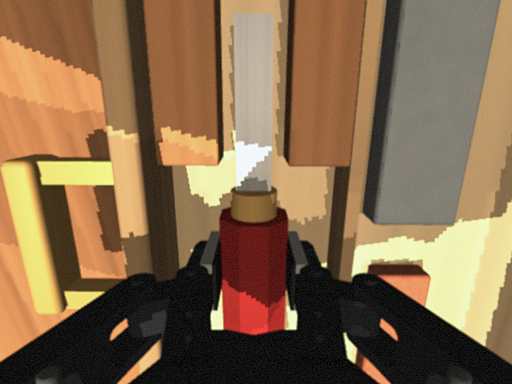

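It touched the floor at exactly the predicted height, with the blade in the slot. Release, rise and look.

```bash
python3 - <<'E'
from h import *
robot.command_gripper(.044,20)
print(robot.get_finger_gap(),robot.get_contact_force())
robot.sleep(.3)
e=robot.get_eef_pos()
robot.move_straight(e+[0,0,.10],rate=.1)
e=robot.get_eef_pos()
robot.move_pose(e-.0*cx_+[0,0,.08]-.05*cy_,Rd)
p=grab("wrist","w8"); print(robot.get_time_s())
q=POCK
im=cv2.imread("pics/w8.png")
for x,y,h in [(0,-.075,.032),(0,.03,.032),(0,.115,.018)]:
    for o in (-.008,.008) if y>.1 else (-.0066,.0066):
        X=(q[0]+o)*cx_+(q[1]+y)*cy_;u,v=proj(p,X+[0,0,.025+h]); cv2.circle(im,(int(round(u)),int(round(v))),2,(255,0,0),-1)
cv2.imwrite("pics/w8o.png",im)
E
```

```text
0.043905158974852906 [ 0.60192407  0.89008524 -0.05826111]
19.9667
```

View pics/w8o.png

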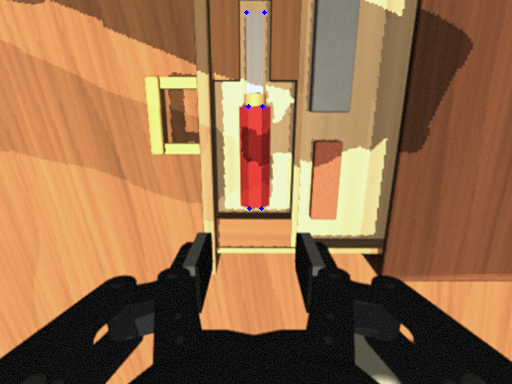

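The gouge lies in place and matches the model points. Now push the drawer shut with closed fingers against the bar.

```bash
python3 - <<'E'
from h import *
robot.command_gripper(0.0,20)
b=.455*cx_-.150*cy_
robot.move_pose(b+[0,0,.15],Rd)
robot.move_straight(b+[0,0,.036],rate=.15,force_limit=10)
e=robot.get_eef_pos()
r=robot.move_straight(e+.225*cx_,rate=.06,force_limit=20)
e2=robot.get_eef_pos();print(r,e2@cx_,e2@cy_,robot.get_contact_force(),robot.get_time_s())
E
```

```text
True 0.662823874930238 -0.15017431939247558 [ 0.52033021 -0.05551228 -0.73731508] 25.1583
```

```bash
python3 - <<'E'
from h import *
e=robot.get_eef_pos()
robot.move_straight(e-.06*cx_,rate=.12)
e=robot.get_eef_pos(); robot.move_straight(e+[0,0,.18],rate=.2)
p=grab("wrist","w9");grab("side","d9");grab("scene","s9");crop("d9",150,80,350,240,4,"d9c");crop("s9",60,130,370,290,2.5,"s9c"); print(robot.get_time_s())
E
```

```text
26.9917
```

View pics/w9.png

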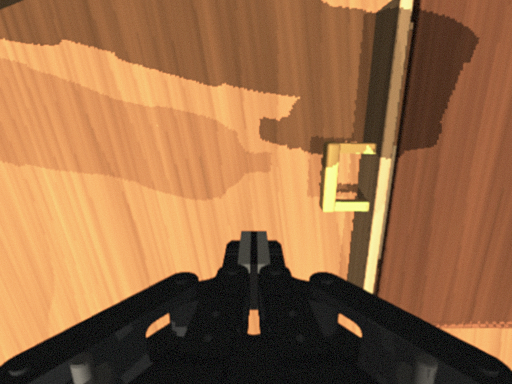

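View pics/d9c.png

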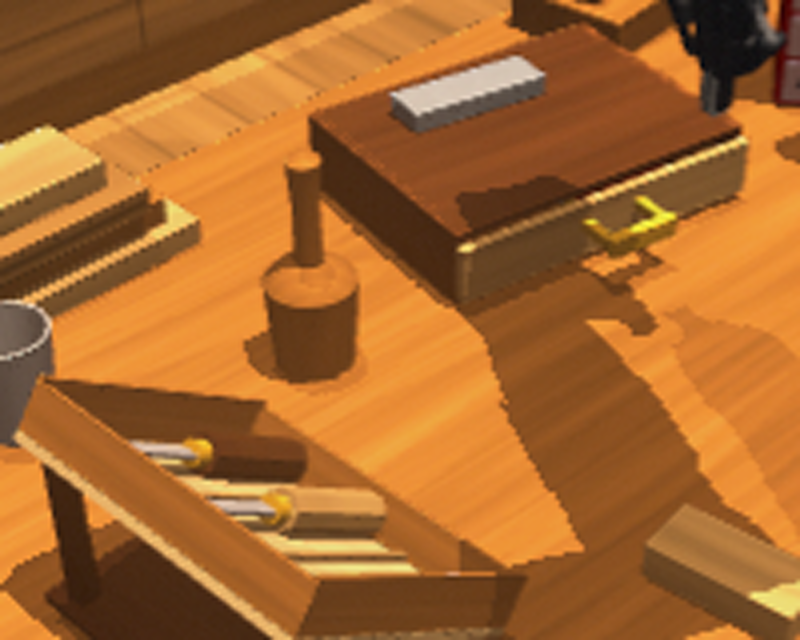

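View pics/s9c.png

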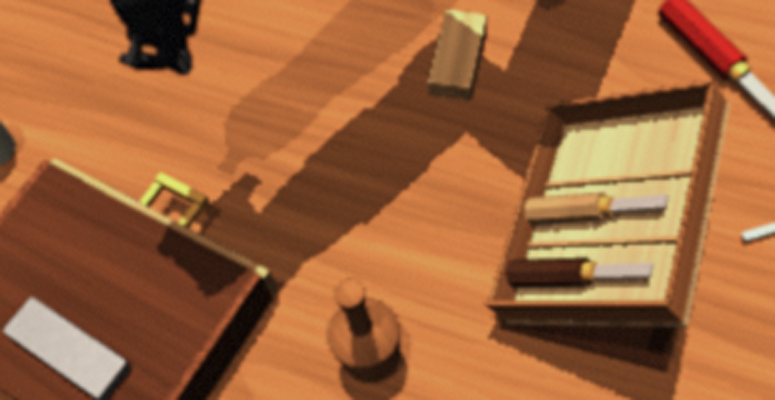

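```bash
python3 - <<'E'
from h import *
p=load("w9")
print([round(float(onz(p,u,v,.056)@cx_),4) for u,v in [(326.5,147),(322,210),(340,147),(335,210)]])
print("panel/chest edge",[round(float(onz(p,u,v,z)@cx_),4) for u,v,z in [(388,150,.066),(373.5,250,.066),(399,150,.078)]])
E
python3 - <<'E'
from h import *
crop("w9",330,60,470,200,5,"w9c")
E
```

```text
[0.6763, 0.6762, 0.6902, 0.6904]
panel/chest edge [0.7353, 0.7336, 0.7405]
```

View pics/w9c.png

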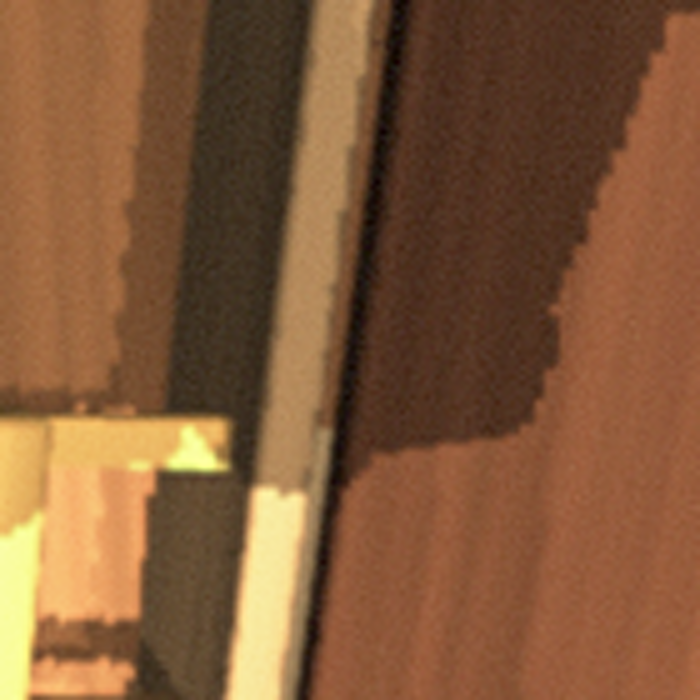

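```bash
python3 - <<'E'
from h import *
print(robot.get_contact_force(),robot.get_time_s()); robot.close_job()
E
```

```text
[0.99597441 0.05454393 0.73788393] 26.9917
the job is handed in; nothing more can be done
```

The job is done and handed in at about 27 s of the 61 s allowed; no verdict is reported, so what follows rests on my own checks.

**What I did**
- **Drawer:** I pulled it to its stop, about 177 mm open. It had started roughly 15 mm ajar.
- **Red gouge:** I picked the middle-sized one, in the bin lane nearest the base. I gripped it square to the sloping floor and lifted it clear.
- **Placing:** I lowered it into the front compartment until it touched the floor at the expected height, then let go and pushed the drawer shut.

**What the last checks showed**
- **Gouge:** after release it lay where planned, handle in the wide part and blade in the slot. I could not see it once the drawer was shut.
- **Drawer:** the push ended on a firm stop. The pull bar measured within 0.2 mm of where I expected it when shut, though the images are only good to about 2 mm. A thin strip still showed between panel and chest in the last close-up; I took it as normal and did not measure it.
- **Other things:** the pale and dark gouges and the mallet looked unmoved in the last pictures, by eye only. The arm was clear of everything.

No check failed. One early fit of the bin position was wrong because I took a shadow edge for the floor edge; I redid it before reaching for the gouge.

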